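# Leak check of vials on the tilting board

### The job

At the vial packing bench, lay the two vials from the open gift box flat into the two empty compartments of the tilting leak-check board, caps towards the hinge, and let go of them. Then take the board's leaf by its handle and raise it smoothly, without flinging or dropping it, until its pointer stands at the index clip on the sector plate, so that the liquid bears on the caps; finish while holding it still there by the handle, because it falls shut when released. Leave the index clip, the white canister in the gift box and the standing vials as they are.

Things in the scene. Friction and masses are not known exactly. Their poses are not given: they have to be found in the camera images.
- board: Fixed base of the leak-check board: steel plate 204 x 158 x 8 mm. Origin on the bench; x runs along the hinge towards the sector plate, y from the handle side to the hinge, z up. Hinge axis parallel to x at y +75, z +34 mm. At x +97.5 mm stands the sector plate: 5 mm aluminium, arc of 112 to 140 mm radius about the hinge, 0 to 80 degrees, tick every 10, top 175 mm above the bench.
- board_hinge (a point): The point on the hinge axis in the middle of the board's length (board frame 0, +75, +34 mm).
- leaf (a joint): Angle of the hinged leaf, rad: 0 level and shut (start), grows as the handle side rises, stop at 1.3. Free hinge: the leaf (550 g plus vials) falls shut if released; 2 to 4 N upward at the handle holds it. A steel tray 156 mm along the hinge, free edge 118 mm from the hinge axis, floor top 4 mm above that axis, with three compartments at 50 mm pitch, lying across the hinge.
- handle: Round black grip sleeve of the handle on the leaf's free edge, 12 mm diameter, 100 mm long, parallel to the hinge, between two 8 mm arms. Origin at its centre: leaf frame 0, -170, +12 mm, so 46 mm above the bench at angle 0; 46 mm free between it and the tray, nothing under it. The sleeve turns freely on its bar, so pinching fingers can keep pointing down as the leaf swings.
- slot1 (a point): Place of a vial's origin in empty compartment 1, farthest from the sector plate; axes of the leaf frame (origin on the hinge axis at mid length, y to the hinge), at -50, -65, +16 mm; cap to +y. Compartment 94 mm long (vial play 4 mm each way); ribs 12 mm high leave 28 mm width at the handle end and 23 mm over the last 19 mm at the hinge end, for the cap; rib-free finger groove between.
- slot1_cap (a point): Where the middle of the cap lies in compartment 1 (34 mm from slot1 towards the hinge).
- slot2 (a point): The same point for empty compartment 2, the middle one.
- slot2_cap (a point): Where the middle of the cap lies in compartment 2.
- slot3 (a point): The same point for compartment 3, next to the sector plate, which already holds a vial (vial_c).
- slot3_cap (a point): Where the middle of the cap lies in compartment 3.
- pointer_tip (a point): Tip of the dark steel pointer arm on the end of the hinge shaft; it turns with the leaf in front of the sector plate, at 138 mm radius; axes of the leaf.
- index (a joint): Angle in rad, on the same scale as leaf, at which the index clip is clamped: the leaf's pointer stands at the clip's line when both values are equal. Between 0.55 and 0.95, set anew each run.
- index_line (a point): Inner end of the engraved line of the index clip: a brass saddle on the rim of the sector plate, 14 mm (radial) x 21 mm (along the rim), black line across its middle, black thumbscrew; 141 mm from the hinge axis; its -y axis points outward along the line.
- gift_box: Open navy gift box, fixed, 136 x 200 x 44 mm, origin centre of its underside. Its insert has three recesses along the box's x, at y -52, 0 and +52 mm: floor 30 mm above the bench, ribs 10 mm high and 28 mm apart, and a rib-free finger groove 44 mm long across the middle of all three. In random order they hold vials a and b and a white canister.
- vial_a: Sealed vial lying on its side, amber glass, navy sleeve: body 24 mm diameter (62 mm long), neck 13 mm, gold cap 20 mm diameter (18 mm long); 86 mm overall, 50 g. Origin on the axis at mid length, on the body, where to grasp; own +x to the cap; roll arbitrary. Lies in a recess of the gift box, axis 42 mm above the bench, cap towards the box's +x.
- vial_b: Sealed vial lying on its side, amber glass, navy sleeve: body 24 mm diameter (62 mm long), neck 13 mm, gold cap 20 mm diameter (18 mm long); 86 mm overall, 50 g. Origin on the axis at mid length, on the body, where to grasp; own +x to the cap; roll arbitrary. Lies in a recess of the gift box, axis 42 mm above the bench, cap towards the box's -x (packed head to tail).
- vial_c: Sealed vial lying on its side, amber glass, navy sleeve: body 24 mm diameter (62 mm long), neck 13 mm, gold cap 20 mm diameter (18 mm long); 86 mm overall, 50 g. Origin on the axis at mid length, on the body, where to grasp; own +x to the cap; roll arbitrary. Already lies in compartment 3 of the leaf, cap towards the hinge, and must stay there.
- vial_a_cap (a point): Middle of the cap of vial a (34 mm from its origin).
- vial_b_cap (a point): Middle of the cap of vial b.
- vial_c_cap (a point): Middle of the cap of vial c.
- canister: Plain white desiccant canister, 24 mm diameter, 56 mm long, lying in the third recess of the gift box, origin at its centre; bystander.
- standing_1: A vial of the same kind standing upright on the bench, 86 mm high, origin centre of its underside; bystander.
- standing_2: Another standing vial, bystander.
Not all that is in view belongs to the job. Leave any green or turquoise look-alike of the vial_a alone.

How it is judged (in metres and radians):
On the way, in this order (a step that is already met when the one before it is completed fails the run):
1. both vials from the gift box lie in the two empty compartments, caps towards the hinge, let go, with the leaf still shut (((distance between vial_a and slot1 below 0.01 m and distance between vial_a_cap and slot1_cap below 0.01 m and distance between vial_b and slot2 below 0.01 m and distance between vial_b_cap and slot2_cap below 0.01 m) or (distance between vial_a and slot2 below 0.01 m and distance between vial_a_cap and slot2_cap below 0.01 m and distance between vial_b and slot1 below 0.01 m and distance between vial_b_cap and slot1_cap below 0.01 m)) and value of joint leaf below 0.03 rad and contact force between the fingers and vial_a below 0.1 N and contact force between the fingers and vial_b below 0.1 N), for 0.3 s.
2. the leaf is raised by its handle until its pointer stands at the index clip (angle between the y axis of pointer_tip and the y axis of index_line, either way round below 0.07 rad and contact force between the fingers and handle above 0.5 N), for 0.2 s.
At the end, for the whole second after the job is handed in: The fingers hold the leaf still by its handle (over 0.5 N, under 0.05 rad/s), pointer within 0.07 rad (4 degrees) of the index line; all three vials lie one to a compartment, caps towards the hinge, mid-points and caps within 10 mm of their places (all of step 2 and ((distance between vial_a and slot1 below 0.01 m and distance between vial_a_cap and slot1_cap below 0.01 m and distance between vial_b and slot2 below 0.01 m and distance between vial_b_cap and slot2_cap below 0.01 m) or (distance between vial_a and slot2 below 0.01 m and distance between vial_a_cap and slot2_cap below 0.01 m and distance between vial_b and slot1 below 0.01 m and distance between vial_b_cap and slot1_cap below 0.01 m)) and distance between vial_c and slot3 below 0.01 m and distance between vial_c_cap and slot3_cap below 0.01 m and velocity of joint leaf between -0.05 and 0.05 rad/s); the arm keeps its last pose, push and grip.
It fails at once if the leaf is flung up or dropped (faster than 1.2 rad/s) (velocity of joint leaf above 1.2 rad/s or velocity of joint leaf below -1.2 rad/s).
It fails at once if the index clip is shifted (distance of index_line from where it was at the start of the episode above 0.008 m).
It fails at once if the canister or a standing vial is moved more than 30 mm (distance of any of canister, standing_1, standing_2 from where it was at the start of the episode above 0.03 m).
It also fails if it takes over 61 s, if anything falls off the work surface, if the arm or the gripper's body presses on something with over 40 N, if the wrist force passes 120 N, or if a joint passes its speed limit or range.

### The arm

A 6-joint arm with a two-finger parallel gripper is mounted at the origin on the work surface. World frame = base frame: x ahead of the robot, y to its left, z up, the work surface at z = 0. Lengths are in m, angles in degrees, forces in N, time in s.
With the tool pointing down it reaches from about 0.275 to 0.775 m from the base axis. Payload 14.6 kg.
Tool frame: the origin (TCP) lies midway between the tips of the shut fingers; the grasp point (between the pads) lies r.pinch_z behind it (r.pinch_z is the distance from the TCP to the grasp point, in m); z points along the fingers, y is the line along which they close (so a half turn about z gives the same grasp; the last joint's range is limited). The gripper opens to 85 mm and grips with 20 to 120 N. Pads are 22 mm wide; open, the fingers measure 114 mm over their backs; the gripper's body (76 mm by 85 mm) begins 54 mm behind the grasp point. The pads swing forward as they close: fully open they stand 13 mm farther back than shut.
Start: joints at [-74.33, 15.075, -2.767, 72.158, 0, 81.102], TCP at [0.218, -0.477, 0.231] pointing down, gripper open.
Joint ranges: [-151.79, 151.79], [-50.71, 97.33], [-67.44, 78.34], [-121.81, 120.89], [-77.56, 73.72], [-180, 180]. Speed limits (degrees/s): [108.29, 108.29, 147.25, 159.86, 180, 180].

### API

Orientations are given as [roll, pitch, yaw] about the fixed x, y, z axes, in that order (R = Rz(yaw) Ry(pitch) Rx(roll)).
In Python, from bench import r gives the robot as it stands.
- The arm moves only by the tool move_arm, never from a script. Its argument "series" is a list that holds one entry, the list of rows, each a list of 7 numbers: the turn, a rotation vector about the world's x, y, z each as a share of 0.15 rad, from -1 to 1, then the shift along the world's x, y, z each as a share of 120 mm, from -1 to 1, then the opening, from 0 (shut) to 1 (fully open). A call has 1 to 5 rows; each row shifts and turns the commanded pose from where the row before left it; what a row does not reach is not made up. A row lasts 1/10 s, in which the tool goes at most 50 mm and 8.59 degrees, less where a joint would pass 70% of its speed; a pose out of reach is approached as far as the arm can. A call with a number of a shift or a turn outside -1 to 1 is refused whole. A call with a gripper value outside its range is refused whole. The fingers move at their own pace and stop on an object; the grip force is fixed at half the most. Time passes only in rows, so rows that do not move let the fingers close. It gives the time, the measured TCP pose, the force, the opening and the grip force at its end, in the units of the state.
- r.get_obs(): the state, without advancing time (a new reading comes with each control period).
- r.camera(name): name is "scene" or "side" or "wrist"; returns a dict with "pixels" (400x640x3 uint8, red, green, blue), "range_z" (400x640 float32, m along the optical axis (not along the pixel's ray), 0 where there is no reading), "camera_matrix" (3x3 intrinsics, pixels), "R" (3x3) and "t" (3): a world point X has camera coordinates R X + t. Camera axes: x right, y down, z forward; pixel columns grow to the right and rows downward; lengths in m; the calibration is good to about 2 mm. A picture is of the moment at which its call begins.
- r.job_done(): hands the job in; it is judged then, once.
The state is a dict: "time": time; "joint_pos": joint angles; "joint_vel": joint speeds; "effort": joint torques, N m; "eef_pos": TCP position; "tcp_rot": TCP orientation; "force": force on the tool from outside, world axes, zero at the start; "wrist_torque": the same for the moment, N m; "gripper_width": opening from 0.0 (shut) to 1.0 (fully open); "grip_force": force on a finger pad.
Only numpy, scipy, OpenCV 4.12 (cv2) and the standard library are available. Lean on these libraries where they do the work, as an engineer would, in place of code of your own. Each camera call takes 0.05 s, during which the arm holds its last target. There are 200 camera calls.

## Working session

There is one attempt and no reset: what is moved stays moved. The work goes in short steps, Python scripts to look and compute and a tool call to move; the robot and the scene stay as the last step left them, time stands still between calls to the robot, and variables do not carry over. Pictures are saved under pics/ and viewed, at most 10 in all, crops included, and the job is handed in when it is done.

Besides the shell and the picture viewer there is one more tool, called after ">>>" as name([rows], argument=value, ...), one row to a line, values as JSON. move_arm: Moves the arm, as the interface text tells. Its arguments: {"type":"object","properties":{"series":{"type":"array","items":{"type":"array","items":{"type":"array","items":{"type":"number"}}}}},"required":["series"]}

```bash
mkdir -p pics; cat > h.py <<'E'
import numpy as np, cv2
from bench import r
def cam(n):
    c=r.camera(n); return c
def pts(c):
    d=c["range_z"]; K=np.array(c["camera_matrix"]); v,u=np.mgrid[:d.shape[0],:d.shape[1]]
    P=np.stack([(u-K[0,2])/K[0,0]*d,(v-K[1,2])/K[1,1]*d,d],-1)
    W=(P-np.array(c["t"]))@np.array(c["R"])
    W[d==0]=np.nan
    return W
E
python3 - <<'E'
from h import *
for n in ["scene","side"]:
    c=cam(n); cv2.imwrite(f"pics/{n}0.png",c["pixels"][...,::-1]); np.savez(f"{n}0.npz",**{k:np.array(v) for k,v in c.items()})
    R=np.array(c["R"]);print(n,-R.T@c["t"],R[2],c["camera_matrix"])
o=r.get_obs();print(o,r.pinch_z)
E
```

```text
scene [ 1.32268477 -0.01070831  0.62601571] [-0.81558376  0.02713908 -0.57800225] [[385.27766561   0.         315.99595142]
 [  0.         385.27766561 198.98849395]
 [  0.           0.           1.        ]]
side [ 0.43708865 -0.86901072  0.90397307] [ 0.09411697  0.72292761 -0.68448351] [[456.00500004   0.         320.27151022]
 [  0.         456.00500004 197.62489517]
 [  0.           0.           1.        ]]
{'time': 0.1, 'joint_pos': array([-7.43302538e+01,  1.50960615e+01, -2.80061758e+00,  7.21570396e+01,
       -9.52885773e-04,  8.11020790e+01]), 'joint_vel': array([ 0.04014953, -0.05398027,  0.05049893,  0.05281343, -0.07901475,
        0.04782269]), 'effort': array([ 3.55207922e-03, -6.38578677e+01,  3.85061681e+01,  9.99573560e-03,
       -6.86029853e-05,  3.06810330e-05]), 'eef_pos': array([ 0.21820359, -0.4772398 ,  0.23087032]), 'tcp_rot': array([-1.79946780e+02, -7.36748020e-03,  2.45676642e+01]), 'force': array([-0.44878683,  0.67062869, -0.03733166]), 'wrist_torque': array([ 0.0142277 , -0.0248378 ,  0.03649235]), 'grip_force': 0.0, 'gripper_width': 0.9972528275711005} 0.0187
```

View pics/scene0.png

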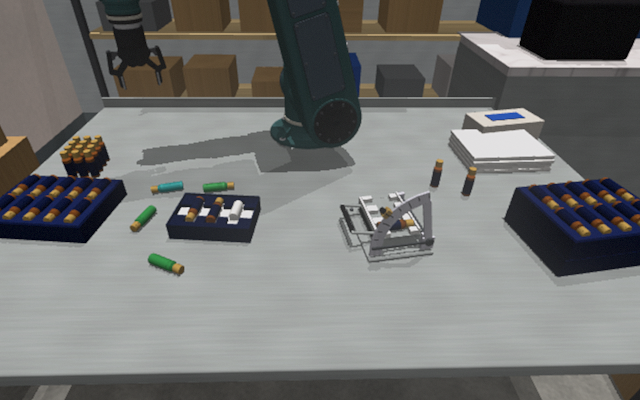

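View pics/side0.png

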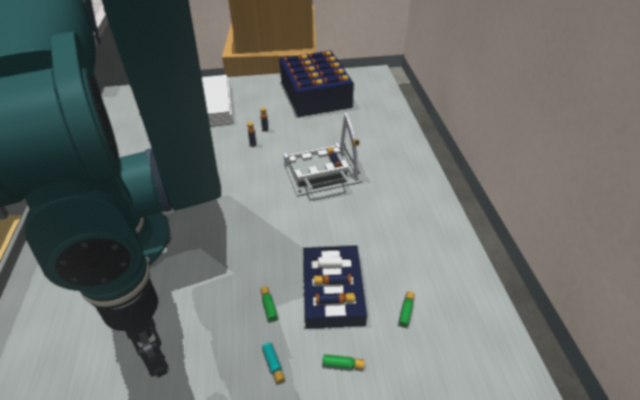

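The scene view shows the gift box at (215,217), the board at (385,225), and the standing vials at (437,173) and (469,180). The side view has the box at (335,285), with the canister in the far recess and the board handle at (325,190). The handle faces -y and the sector plate +x.

```bash
python3 - <<'E'
from h import *
A=[]
for n in ["scene","side"]:
    c=dict(np.load(f"{n}0.npz")); W=pts(c); px=c["pixels"].astype(int); 
    hsv=cv2.cvtColor(c["pixels"],cv2.COLOR_RGB2HSV)
    print(n,"table z",np.nanmedian(W[(abs(W[...,2])<.02)][:,2]))
    for nm,box,m in [("box",None,None)]:
        navy=(hsv[...,0]>105)&(hsv[...,0]<130)&(hsv[...,1]>120)
        gold=(hsv[...,0]>8)&(hsv[...,0]<28)&(hsv[...,1]>130)&(hsv[...,2]>110)
    lab=cv2.connectedComponentsWithStats(gold.astype(np.uint8))
    for i in range(1,lab[0]):
        if lab[2][i,4]>8:
            p=np.nanmedian(W[lab[1]==i],0)
            if .25<p[0]<.8 and abs(p[1])<.45: print("gold",lab[3][i].round(),lab[2][i,4],p.round(4))
    m=navy&(W[...,2]>.034)&(W[...,2]<.06)
    lab=cv2.connectedComponentsWithStats((navy&(W[...,2]>.015)).astype(np.uint8))
    for i in range(1,lab[0]):
        if lab[2][i,4]>60:
            q=W[(lab[1]==i)&(W[...,2]>.038)&(W[...,2]<.05)]
            if len(q)<30: continue
            rc=cv2.minAreaRect(q[:,:2].astype(np.float32)*1000); print("navy",lab[3][i].round(),len(q),rc)
    # board region points
    reg=(W[...,0]>.25)&(W[...,0]<.75)&(W[...,1]>-.12)&(W[...,1]<.22)&(W[...,2]>.004)
    A.append(np.c_[W[reg],px[reg]])
A=np.vstack(A);np.save("A.npy",A)
im=np.zeros((560,800,3),np.uint8)
for p in A[np.argsort(A[:,2])]:
    u=int((p[0]-.3)*1800);v=int((.21-p[1])*1700)
    if 0<=u<800 and 0<=v<560: cv2.circle(im,(u,v),2,cv2.applyColorMap(np.uint8([[min(255,p[2]*1400)]]),cv2.COLORMAP_JET)[0,0].tolist(),-1)
cv2.imwrite("pics/top.png",im)
q=A[A[:,2]>.12];print("sector high pts",len(q),q[:,:3].mean(0))
q=A[(A[:,2]>.06)];d=np.linalg.svd(q[:,:2]-q[:,:2].mean(0))[2][0];print(d,np.degrees(np.arctan2(d[1],d[0])),q[:,:3].mean(0))
E
```

```text
scene table z 0.0016661938321726787
gold [439. 161.] 12 [0.3782 0.3697 0.0871]
gold [438. 168.] 17 [0.3821 0.3678 0.0653]
gold [473. 169.] 13 [0.424  0.4498 0.0874]
gold [470. 176.] 18 [0.426  0.4452 0.0646]
gold [230. 184.] 15 [ 0.3904 -0.227   0.0191]
gold [154. 188.] 22 [ 0.4084 -0.4377  0.0199]
gold [219. 200.] 21 [ 0.5126 -0.2332  0.0519]
gold [191. 214.] 54 [ 0.572  -0.2906  0.0521]
gold [136. 224.] 31 [ 0.5704 -0.4302  0.0213]
gold [402. 221.] 11 [0.6189 0.2161 0.0612]
gold [409. 221.] 23 [0.617  0.2334 0.0599]
gold [176. 267.] 49 [ 0.7208 -0.291   0.0217]
navy [ 55. 208.] 441 ((574.5263671875, -588.5462036132812), (129.60362243652344, 259.013916015625), 36.203189849853516)
navy [595. 217.] 95 ((719.4444580078125, 690.1396484375), (4.801834583282471, 78.37996673583984), 9.658398628234863)
side table z 0.0008610988913934325
gold [263. 115.] 11 [0.42   0.4443 0.0675]
gold [250. 124.] 11 [0.3766 0.3681 0.0857]
gold [330. 150.] 16 [0.6111 0.2303 0.0583]
gold [320. 279.] 82 [ 0.5161 -0.2382  0.051 ]
gold [264. 290.] 34 [ 0.3855 -0.2283  0.0214]
gold [347. 297.] 95 [ 0.5691 -0.2951  0.0509]
gold [410. 295.] 33 [ 0.7153 -0.2913  0.0215]
gold [317. 297.] 12 [ 0.5021 -0.2868  0.0533]
gold [359. 363.] 59 [ 0.5683 -0.4374  0.021 ]
gold [278. 376.] 61 [ 0.4028 -0.4399  0.0218]
sector high pts 15823 [ 0.30098475 -0.01335986  0.36576472]
[0.78058718 0.62504692] 38.68563168658403 [ 0.3117209 -0.0059073  0.3509141]
```

View pics/top.png

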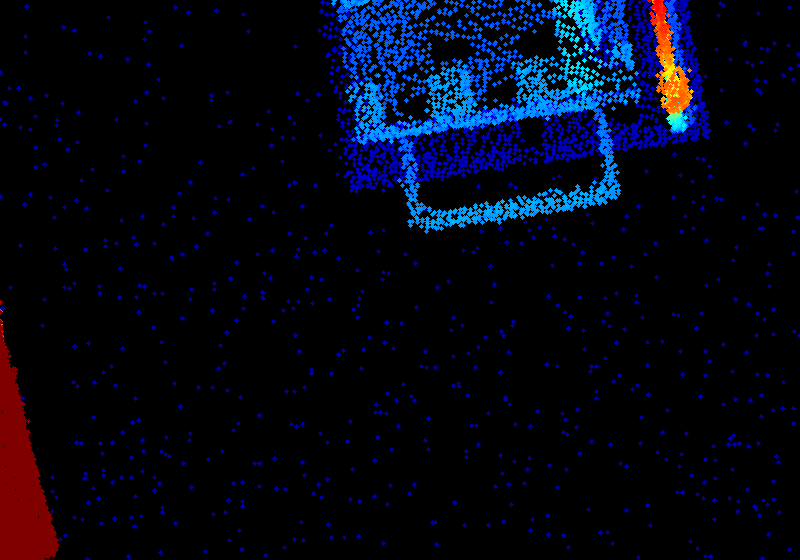

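The top map shows the board yawed about +8 to 10 degrees. The handle bar runs from (410,222) to (615,190), and the sector plate with the clip is at (675,90).

```bash
python3 - <<'E'
from h import *
B=[];C=[]
for n in ["scene","side"]:
    c=dict(np.load(f"{n}0.npz")); W=pts(c)
    f=(W[...,0]>.3)&(W[...,0]<.75)&(W[...,2]<.3)
    B.append(W[f&(W[...,1]>.04)&(W[...,1]<.36)&(W[...,2]>.004)&(W[...,0]>.44)])
    C.append(W[f&(W[...,1]<-.1)&(W[...,1]>-.38)&(W[...,0]>.42)&(W[...,0]<.67)&(W[...,2]>.028)])
    for nm,Q in (("board",B[-1]),("box",C[-1])):
        if nm=="board":
            q=Q[(Q[:,2]>.0055)&(Q[:,2]<.0115)]; 
            s=Q[Q[:,2]>.1];print(n,"sector",s.min(0),s.max(0),s.mean(0)); 
            d=np.linalg.svd(s[:,:2]-s[:,:2].mean(0))[2][0];print("  dir",np.degrees(np.arctan2(d[1],d[0])))
        else: q=Q
        print(n,nm,len(q),cv2.minAreaRect(q[:,:2].astype(np.float32)*1000))
        if nm=="box":
            for y0 in (-.292,-.238,-.185):
                v=Q[(Q[:,2]>.0475)&(abs(Q[:,1]-y0)<.014)]
                if len(v)>20:
                    d=np.linalg.svd(v[:,:2]-v[:,:2].mean(0))[2][0]
                    print("  vial",y0,len(v),v.mean(0).round(4),v[:,0].min(),v[:,0].max(),np.degrees(np.arctan(d[1]/d[0])))
Bq=np.vstack(B)
h=Bq[(Bq[:,1]<.105)&(Bq[:,2]>.04)&(Bq[:,2]<.06)];print("handle",cv2.minAreaRect(h[:,:2].astype(np.float32)*1000))
h=h[h[:,1]<.1+0*h[:,0]]
p=np.polyfit(h[:,0],h[:,1],1);
for _ in range(5):
    g=abs(h[:,1]-np.polyval(p,h[:,0]))<.007; p=np.polyfit(h[g,0],h[g,1],1)
print("line",np.degrees(np.arctan(p[0])),h[g].mean(0),h[g].min(0),h[g].max(0))
im=np.zeros((560,720,3),np.uint8)
for p in Bq[np.argsort(Bq[:,2])]:
    u=int((p[0]-.44)*2500);v=int((.29-p[1])*2300)
    if 0<=u<720 and 0<=v<560: cv2.circle(im,(u,v),2,cv2.applyColorMap(np.uint8([[min(255,p[2]*2200)]]),cv2.COLORMAP_JET)[0,0].tolist(),-1)
cv2.imwrite("pics/top2.png",im)
E
```

```text
scene sector [0.6549473  0.14432244 0.10001229] [0.68222234 0.26466431 0.17501017] [0.66633185 0.20576923 0.13613734]
  dir 100.11878583027335
scene board 1219 ((582.0529174804688, 184.81295776367188), (205.38670349121094, 174.23504638671875), 9.205907821655273)
scene box 3175 ((543.1436767578125, -240.10775756835938), (201.98309326171875, 142.7457733154297), 85.01907348632812)
  vial -0.292 195 [ 0.5432 -0.2894  0.0528] 0.47596112219082826 0.5835331791925044 -6.462248187558869
  vial -0.238 188 [ 0.551  -0.2379  0.0531] 0.5009946473755207 0.5886481713071328 -5.264369322930709
  vial -0.185 131 [ 0.5487 -0.1862  0.0532] 0.5179658047721665 0.5733596951818284 -6.257418420792882
side sector [0.65425647 0.14742904 0.10013847] [0.68400877 0.26357553 0.17361979] [0.6665078  0.20274629 0.13676559]
  dir -80.31386282926647
side board 620 ((596.1681518554688, 198.42196655273438), (299.297119140625, 311.38909912109375), 0.8115628361701965)
side box 4392 ((546.0315551757812, -236.08767700195312), (206.45663452148438, 136.41941833496094), 84.62855529785156)
  vial -0.292 301 [ 0.539  -0.2916  0.0523] 0.4988039335604617 0.5841943929710409 -4.119485065427679
  vial -0.238 270 [ 0.5469 -0.2403  0.0523] 0.5015904725771062 0.5870982638655734 -7.046057765595199
  vial -0.185 173 [ 0.5453 -0.1881  0.0524] 0.4857855628241183 0.5738756872089029 -7.722660173506167
handle ((582.9527587890625, 89.2685317993164), (121.61919403076172, 29.648845672607422), 0.4261253774166107)
line 8.659765105486548 [0.58797499 0.08733272 0.05057753] [0.52771893 0.07409997 0.04023645] [0.64369971 0.09992736 0.0562172 ]
```

View pics/top2.png

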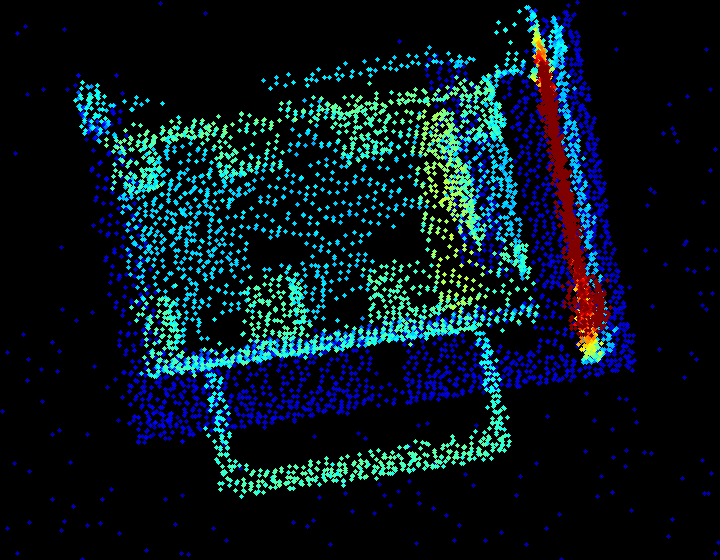

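The board map shows the tray, the handle and a clip blob at (590,310). I'll move over the box now.

>>> move_arm([
  [[0, 0, -0.43, 0.335, 0.195, 0, 0.5], [0, 0, -0.43, 0.335, 0.195, 0, 0.5], [0, 0, -0.43, 0.335, 0.195, 0, 0.5], [0, 0, -0.43, 0.335, 0.195, 0, 0.5]],
])

```text
time: 0.5
eef_pos: [0.3804, -0.3826, 0.2311]
tcp_rot: [-180.0, 0.0, 9.6]
force: [0.5, -1.1, 0.7]
gripper_width: 0.498
grip_force: 0.0
```

>>> move_arm([
  [[0, 0, -0.43, 0.335, 0.195, 0, 0.45], [0, 0, -0.43, 0.335, 0.195, 0, 0.45], [0, 0, -0.43, 0.335, 0.195, 0, 0.45], [0, 0, -0.43, 0.335, 0.195, 0, 0.45], [0, 0, 0, 0, 0, 0, 0.45]],
])

```text
time: 1.0
eef_pos: [0.5433, -0.2873, 0.2302]
tcp_rot: [-179.9, 0.0, -4.9]
force: [-1.6, -0.7, -0.3]
gripper_width: 0.454
grip_force: 0.0
```

```bash
cat >> h.py <<'E'
def snap(n,f):
    c=r.camera(n); cv2.imwrite(f"pics/{f}.png",c["pixels"][...,::-1]); np.savez(f"{f}.npz",**{k:np.array(v) for k,v in c.items()}); return c
def line(v):
    d=np.linalg.svd(v[:,:2]-v[:,:2].mean(0))[2][0]; return np.degrees(np.arctan2(d[1],d[0]))
E
python3 - <<'E'
from h import *
o=r.get_obs();print(o["time"],o["eef_pos"],o["tcp_rot"],o["gripper_width"],o["joint_pos"].round())
c=snap("wrist","w1");W=pts(c)
m=(W[...,2]>.028)&(W[...,0]>.42)&(W[...,0]<.67)&(W[...,1]<-.1)&(W[...,1]>-.38)&(W[...,2]<.06)
print(m.sum(),cv2.minAreaRect(W[m][:,:2].astype(np.float32)*1000))
for y0 in (-.292,-.238,-.185):
    v=W[m&(W[...,2]>.049)&(abs(W[...,1]-y0)<.014)]
    if len(v)>20:print(y0,len(v),v.mean(0),v.min(0),v.max(0),line(v))
E
```

```text
1.0 [ 0.54334331 -0.28728782  0.2302053 ] [-1.79928397e+02  1.37983987e-02 -4.88350282e+00] 0.4543366109830915 [-35.  24.  11.  77.   0. 149.]
27419 ((543.3837280273438, -237.61691284179688), (200.74737548828125, 136.88047790527344), 84.67955780029297)
-0.292 1549 [ 0.5387953  -0.2897305   0.05255079] [ 0.49657923 -0.30111408  0.04900033] [ 0.58253716 -0.27800597  0.05615564] 175.12547451946728
-0.238 1601 [ 0.5482555  -0.23884356  0.05259968] [ 0.49977878 -0.25157652  0.0490164 ] [ 0.58605773 -0.22701321  0.0568071 ] 174.62630857161616
-0.185 1126 [ 0.54564448 -0.18693853  0.05260925] [ 0.5161466  -0.19789611  0.04900324] [ 0.57264597 -0.17368546  0.05650113] 174.68310757013197
```

View pics/w1.png

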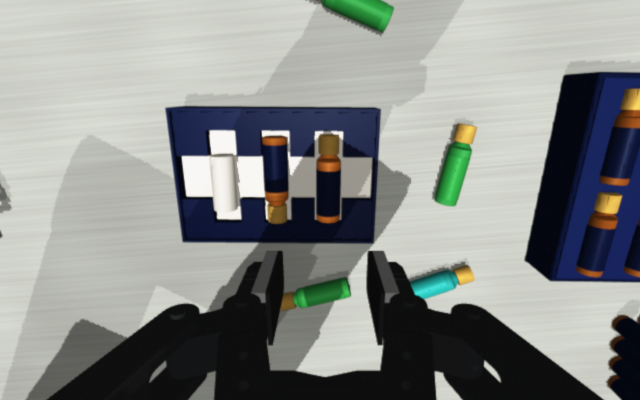

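The wrist view shows vial a (gold cap at (328,145), pointing to box +x), vial b with its cap at (277,212), and the canister at (223,180). I'll descend on vial a.

>>> move_arm([
  [[0, 0, -0.05, -0.032, -0.018, -0.36, 0.45], [0, 0, 0, 0, 0, -0.36, 0.45], [0, 0, 0, 0, 0, -0.36, 0.45], [0, 0, 0, 0, 0, -0.32, 0.45], [0, 0, 0, 0, 0, -0.23, 0.45]],
])

```text
time: 1.55
eef_pos: [0.5342, -0.2924, 0.0333]
tcp_rot: [-179.9, 0.1, -5.5]
force: [0.7, -0.4, 0.2]
gripper_width: 0.447
grip_force: 0.0
```

>>> move_arm([
  [[0, 0, 0, 0, 0, 0, 0.45], [0, 0, 0, 0, 0, 0, 0.1], [0, 0, 0, 0, 0, 0, 0.1], [0, 0, 0, 0, 0, 0, 0.1], [0, 0, 0, 0, 0, 0, 0.1]],
])

```text
time: 2.05
eef_pos: [0.5363, -0.2926, 0.0369]
tcp_rot: [180.0, -0.1, -5.4]
force: [-2.8, 5.0, 4.5]
gripper_width: 0.254
grip_force: 59.3
```

>>> move_arm([
  [[0, 0, 0, 0, 0, 0.2, 0.1], [0, 0, 0, 0, 0, 0.35, 0.1], [0, 0, 0, 0, 0, 0.35, 0.1], [0, 0, 0.7, 0, 0, 0.35, 0.1], [0, 0, 1, 0, 0.2, 0.3, 0.1]],
])

```text
time: 2.55
eef_pos: [0.5364, -0.2705, 0.2247]
tcp_rot: [179.8, -0.1, 9.3]
force: [1.0, -0.2, -0.6]
gripper_width: 0.254
grip_force: 59.0
```

>>> move_arm([
  [[0, 0, 1, -0.02, 0.36, 0.05, 0.1], [0, 0, 1, -0.02, 0.36, 0.05, 0.1], [0, 0, 1, -0.02, 0.36, 0.05, 0.1], [0, 0, 1, -0.02, 0.36, 0.05, 0.1], [0, 0, 1, -0.02, 0.36, 0.05, 0.1]],
])

```text
time: 3.05
eef_pos: [0.5241, -0.0512, 0.2529]
tcp_rot: [179.9, -0.0, 52.5]
force: [0.4, 0.5, 0.0]
gripper_width: 0.255
grip_force: 59.0
```

>>> move_arm([
  [[0, 0, 1, 0, 0.36, 0, 0.1], [0, 0, 1, 0, 0.36, 0, 0.1], [0, 0, 1, 0, 0.3, 0, 0.1], [0, 0, 1, 0, 0.1, 0, 0.1], [0, 0, 1, 0, 0, 0, 0.1]],
])

```text
time: 3.55
eef_pos: [0.5243, 0.0837, 0.2526]
tcp_rot: [179.9, 0.0, 95.6]
force: [-0.2, -0.2, 0.0]
gripper_width: 0.254
grip_force: 58.9
```

>>> move_arm([
  [[0, 0, 0.5, 0, 0, 0, 0.1], [0, 0, 0, 0, 0, 0, 0.1], [0, 0, 0, 0, 0, 0, 0.1], [0, 0, 0, 0, 0, 0, 0.1]],
])

```text
time: 3.95
eef_pos: [0.5242, 0.0817, 0.252]
tcp_rot: [180.0, 0.0, 99.3]
force: [-0.4, 0.4, -1.6]
gripper_width: 0.255
grip_force: 58.9
```

```bash
python3 - <<'E'
from h import *
o=r.get_obs();print(o["time"],o["eef_pos"],o["tcp_rot"],o["gripper_width"],o["joint_pos"].round())
c=snap("wrist","w2");W=pts(c);print("cam",-np.array(c["R"]).T@c["t"])
E
```

```text
3.95 [0.52420042 0.08174634 0.25196981] [1.79965197e+02 1.47256581e-02 9.92974058e+01] 0.2554495076793783 [ 0. 15.  1. 75. -0. 81.]
cam [0.51210747 0.15724102 0.39475511]
```

View pics/w2.png

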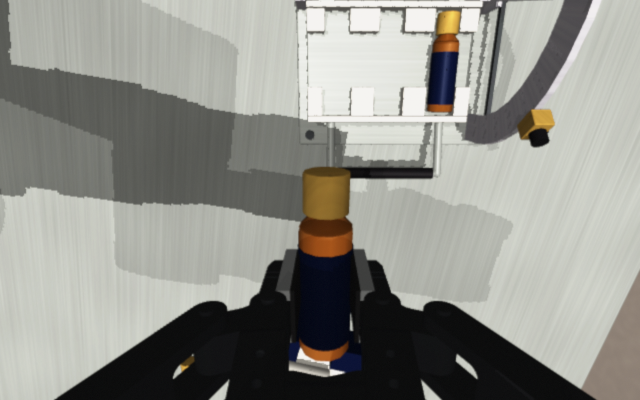

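The wrist view shows vial a held (cap at (327,193)), vial c at (445,60), the handle sleeve along row 173, ribs at rows 20 and 100, and the brass clip at (537,125).

```bash
python3 - <<'E'
from h import *
c=dict(np.load("w2.npz"));W=pts(c);hsv=cv2.cvtColor(c["pixels"],cv2.COLOR_RGB2HSV);o=r.get_obs()
H,S,V=[hsv[...,i].astype(int) for i in range(3)]
v,u=np.mgrid[:400,:640]
# held vial
hm=(W[...,2]>.2)&(S>120)&(u>290)&(u<360); p=W[hm]-o["eef_pos"]; a=np.radians(99.3)
lx=p[:,0]*np.cos(a)+p[:,1]*np.sin(a); ly=p[:,0]*np.sin(a)-p[:,1]*np.cos(a)
print("held along x",np.percentile(lx,[0,1,99,100]),"lat",np.percentile(ly,[1,50,99]),"top z",np.percentile(p[:,2],[50,99]))
for lo,hi in((-.03,-.01),(-.01,.0),(.0,.02),(.03,.06)): 
    s=(lx>lo)&(lx<hi); print(lo,hi,s.sum(),np.percentile(ly[s],[2,98]).round(4) if s.sum()>5 else"", np.percentile(p[s,2],98).round(4) if s.sum()>5 else"")
# handle line
hm=(V<70)&(u>352)&(u<436)&(v>160)&(v<185)&(abs(W[...,2]-.05)<.012)
q=W[hm];print("handle",len(q),q.mean(0),line(q),q[:,0].min(),q[:,0].max(),q[:,2].max())
# vial c
vm=(S>110)&(u>420)&(u<470)&(v<118)&(W[...,2]>.045)
q=W[vm];print("vialc",len(q),q.mean(0),line(q),q[:,1].min(),q[:,1].max(),"cap rect",cv2.minAreaRect(q[:,:2].astype(np.float32)*1000))
# ribs: z near .05 white
for nm,r0,r1 in (("front",88,116),("back",8,32)):
    b=(abs(W[...,2]-.050)<.004)&(S<60)&(v>r0)&(v<r1)&(u>300)&(u<485)
    n,l,st,ce=cv2.connectedComponentsWithStats(b.astype(np.uint8))
    for i in range(1,n):
        if st[i,4]>60: q=W[l==i];print(nm,ce[i].round(),st[i],q.mean(0).round(4),np.percentile(q[:,0],[2,98]).round(4),np.percentile(q[:,1],[2,98]).round(4))
# clip
cm=(H>10)&(H<28)&(S>120)&(u>500)&(v<160)&(v>90);q=W[cm];print("clip",len(q),np.nanmean(q,0),np.nanmin(q,0),np.nanmax(q,0))
# base front edge & tray front edge : z step
for col in (400,415,425):
    print(col,[(rr,W[rr,col].round(3).tolist()) for rr in range(110,182,6)])
E
```

```text
held along x [-0.03965251 -0.03720213  0.04624011  0.04651058] lat [-0.01062111  0.00044143  0.01100848] top z [0.01504429 0.01834433]
-0.03 -0.01 1921 [-0.0109  0.0108] 0.0183
-0.01 0.0 1013 [-0.01    0.0106] 0.0183
0.0 0.02 2241 [-0.0101  0.0109] 0.0183
0.03 0.06 2144 [-0.0082  0.0095] 0.016
handle 794 [0.59303372 0.09192709 0.05092218] 9.296948229711086 0.5527244718478903 0.6336541392739696 0.05379689136757712
vialc 2346 [0.61489843 0.20062172 0.05934594] -81.48087193689175 0.1576486227493379 0.24383250486984795 cap rect ((617.2303466796875, 200.909423828125), (26.34185791015625, 85.25870513916016), 11.168424606323242)
front [314. 102.] [307  89  15  27 391] [0.5035 0.1477 0.0503] [0.4958 0.5108] [0.1356 0.1594]
front [362. 102.] [350  89  24  27 615] [0.5486 0.155  0.0502] [0.5378 0.5596] [0.1427 0.1671]
front [413. 102.] [401  89  25  27 630] [0.5976 0.163  0.0502] [0.5865 0.6088] [0.1507 0.1752]
front [460. 102.] [451  89  19  27 407] [0.6429 0.1704 0.0501] [0.6354 0.6506] [0.1582 0.1823]
back [315.  20.] [306   9  19  23 428] [0.4934 0.2181 0.0503] [0.4849 0.5017] [0.2091 0.22
[... 768 characters left out ...]
 [0.601, 0.156, 0.051]), (116, [0.603, 0.151, 0.05]), (122, [0.604, 0.145, 0.05]), (128, [0.616, 0.137, 0.01]), (134, [nan, nan, nan]), (140, [0.62, 0.124, 0.008]), (146, [0.624, 0.117, 0.001]), (152, [0.626, 0.11, -0.0]), (158, [0.627, 0.103, 0.001]), (164, [0.629, 0.097, 0.002]), (170, [0.615, 0.098, 0.051]), (176, [0.617, 0.092, 0.051])]
425 [(110, [0.615, 0.158, 0.037]), (116, [0.613, 0.152, 0.05]), (122, [0.614, 0.146, 0.049]), (128, [0.628, 0.139, 0.008]), (134, [0.629, 0.133, 0.009]), (140, [0.631, 0.126, 0.008]), (146, [0.635, 0.119, -0.0]), (152, [0.637, 0.112, -0.0]), (158, [0.639, 0.105, -0.0]), (164, [0.641, 0.098, -0.0]), (170, [0.626, 0.1, 0.051]), (176, [0.627, 0.094, 0.051])]
```

>>> move_arm([
  [[0, 0, 0, -0.014, 0.27, -0.2, 0.1], [0, 0, 0, -0.014, 0.27, -0.2, 0.1], [0, 0, 0, -0.014, 0.26, -0.28, 0.1], [0, 0, 0, 0, 0.03, -0.38, 0.1], [0, 0, 0, 0, 0, -0.3, 0.1]],
])

```text
time: 4.5
eef_pos: [0.5184, 0.1825, 0.0866]
tcp_rot: [-180.0, 0.0, 99.5]
force: [0.3, -1.0, -0.5]
gripper_width: 0.255
grip_force: 58.9
```

>>> move_arm([
  [[0, 0, 0, 0, 0, -0.1, 0.1], [0, 0, 0, 0, 0, 0, 0.1], [0, 0, 0, 0, 0, 0, 0.1], [0, 0, 0, 0, 0, 0, 0.1]],
])

```text
time: 4.9
eef_pos: [0.5199, 0.1816, 0.0777]
tcp_rot: [179.9, -0.0, 99.4]
force: [0.4, 0.5, -1.5]
gripper_width: 0.254
grip_force: 58.9
```

```bash
python3 - <<'E'
from h import *
o=r.get_obs();print(o["time"],o["eef_pos"],o["tcp_rot"],o["gripper_width"])
c=snap("wrist","w3");W=pts(c);hsv=cv2.cvtColor(c["pixels"],cv2.COLOR_RGB2HSV)
H,S,V=[hsv[...,i].astype(int) for i in range(3)]
e=np.array([np.cos(np.radians(9.2)),np.sin(np.radians(9.2))])
m=(abs(W[...,2]-.050)<.004)&(S<60)&(W[...,1]>.19)
n,l,st,ce=cv2.connectedComponentsWithStats(m.astype(np.uint8))
for i in range(1,n):
    if st[i,4]>150:
        q=W[l==i];print(ce[i].round(),st[i,4],q.mean(0).round(4),np.percentile(q[:,:2]@e,[1,99]).round(4))
g=(H>10)&(H<28)&(S>120)&(W[...,2]>.06)&(W[...,2]<.12)&(W[...,0]<.57);q=W[g]
n=np.array([-e[1],e[0]])
print("cap",g.sum(),np.percentile(q[:,:2]@e,[1,50,99]),np.percentile(q[:,:2]@n,[1,99]),"tcp",o["eef_pos"][:2]@e,o["eef_pos"][:2]@n)
E
```

```text
4.9 [0.51985317 0.18159122 0.07770168] [ 1.79884239e+02 -9.78294158e-04  9.93931066e+01] 0.25368033844346516
[623. 118.] 577 [0.6522 0.2692 0.0501] [0.6855 0.6908]
[423. 162.] 7958 [0.5618 0.2328 0.0506] [0.5149 0.6683]
cap 4590 [0.5320572  0.54271622 0.55305221] [0.05835263 0.14245409] tcp 0.5421989364889406 0.09614054113458588
```

View pics/w3.png

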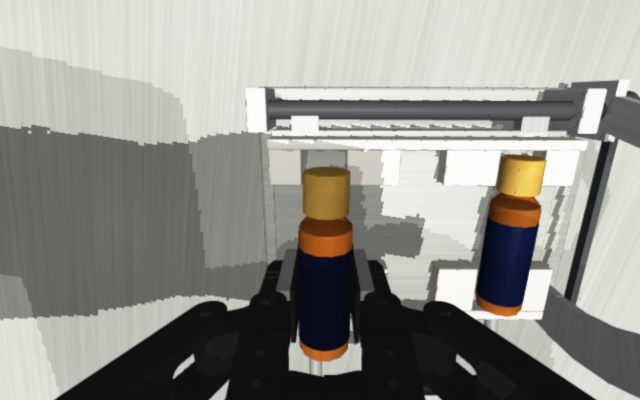

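The wrist view shows vial a above compartment 1, with its cap at (326,190) and the rib gap between about columns 302 and 348 at row 168. I'll measure the gap.

```bash
python3 - <<'E'
from h import *
c=dict(np.load("w3.npz"));W=pts(c);a=np.radians(9.3);e=np.array([np.cos(a),np.sin(a)]);n=np.array([-e[1],e[0]])
print("tcp",r.get_obs()["eef_pos"][:2]@e)
for row in (158,162,166):
    print(row,[(u,round(float(W[row,u,:2]@e),4),round(float(W[row,u,2]),3)) for u in list(range(296,308,2))+list(range(342,354,2))+list(range(394,404,2))+list(range(438,450,2))])
c=dict(np.load("w2.npz"));W=pts(c)
for row in (96,108): 
    z=W[row,:,2]; k=[u for u in range(303,485) if (abs(z[u]-.05)<.005)!=(abs(z[u-1]-.05)<.005)]
    print(row,[(u,round(float(W[row,u,:2]@e),4),round(float(z[u]),3)) for u in k])
E
```

```text
tcp 0.5423217115440537
158 [(296, 0.5282, 0.05), (298, 0.5291, 0.049), (300, 0.5303, 0.051), (302, 0.5304, 0.037), (304, 0.5315, 0.038), (306, 0.5327, 0.04), (342, 0.5519, 0.039), (344, 0.5529, 0.039), (346, 0.5535, 0.048), (348, 0.5543, 0.05), (350, 0.5553, 0.05), (352, 0.5563, 0.051), (394, 0.5774, 0.05), (396, 0.5782, 0.051), (398, 0.5794, 0.05), (400, 0.5829, 0.039), (402, 0.584, 0.039), (438, 0.6033, 0.039), (440, 0.6034, 0.041), (442, 0.6031, 0.045), (444, nan, nan), (446, 0.6039, 0.049), (448, 0.6041, 0.051)]
162 [(296, 0.5281, 0.049), (298, 0.5292, 0.05), (300, 0.5302, 0.05), (302, 0.5304, 0.038), (304, 0.5315, 0.038), (306, 0.5326, 0.039), (342, 0.552, 0.038), (344, 0.553, 0.039), (346, 0.5535, 0.048), (348, 0.5543, 0.051), (350, 0.5552, 0.052), (352, 0.5563, 0.05), (394, 0.5776, 0.05), (396, 0.5786, 0.05), (398, 0.5794, 0.051), (400, 0.5831, 0.039), (402, 0.5842, 0.038), (438, 0.6038, 0.038), (440, 0.6034, 0.042), (442, 0.6038, 0.044), (444, 0.6033, 0.048), (446, 0.604, 0.049), (448, 0.605, 0.049)]
166 [(296, 0.5282, 0.051), (298, 0.5292, 0.05), (300, 0.53, 0.048), (302, 0.
[... 211 characters left out ...]
6, 0.5784, 0.051), (398, 0.5795, 0.051), (400, 0.5834, 0.038), (402, 0.5842, 0.039), (438, 0.6036, 0.039), (440, 0.6035, 0.042), (442, 0.6036, 0.045), (444, 0.6035, 0.048), (446, 0.6038, 0.05), (448, 0.6049, 0.05)]
96 [(307, 0.5138, 0.049), (310, nan, nan), (311, 0.5177, 0.051), (322, 0.5282, 0.038), (351, 0.5561, 0.05), (374, 0.5798, 0.039), (402, 0.6055, 0.049), (426, 0.6319, 0.037), (427, 0.6298, 0.048), (431, 0.6313, 0.056), (454, 0.6559, 0.048), (469, 0.6867, 0.008)]
108 [(308, 0.5146, 0.049), (322, 0.5281, 0.037), (350, 0.5556, 0.047), (373, 0.5793, 0.039), (401, 0.6057, 0.047), (425, 0.6316, 0.038), (427, 0.6303, 0.05), (430, 0.6314, 0.056), (452, 0.6557, 0.047), (468, 0.6867, 0.009)]
```

>>> move_arm([
  [[0, 0, 0, -0.004, 0, -0.1, 0.1], [0, 0, 0, 0, 0, -0.1, 0.1], [0, 0, 0, 0, 0, -0.072, 0.1], [0, 0, 0, 0, 0, 0, 0.1], [0, 0, 0, 0, 0, 0, 0.1]],
])

```text
time: 5.45
eef_pos: [0.5188, 0.1816, 0.0438]
tcp_rot: [180.0, -0.0, 99.4]
force: [0.5, 0.5, -0.1]
gripper_width: 0.255
grip_force: 60.4
```

>>> move_arm([
  [[0, 0, 0, 0, 0, 0, 0.4], [0, 0, 0, 0, 0, 0, 0.42], [0, 0, 0, 0, 0, 0.1, 0.42], [0, 0, 0, 0, 0, 0.3, 0.42], [0, 0, 0, 0, 0, 0.4, 0.42]],
])

```text
time: 5.95
eef_pos: [0.5173, 0.1813, 0.1404]
tcp_rot: [-179.8, 0.0, 99.4]
force: [1.6, -0.1, 0.1]
gripper_width: 0.422
grip_force: 0.0
```

>>> move_arm([
  [[0, 0, 0, 0, 0, 0.4, 0.42], [0, 0, 0.973, 0.0225, -0.38, 0.15, 0.42], [0, 0, 0.973, 0.0225, -0.39, 0, 0.42], [0, 0, 0.973, 0.0225, -0.39, 0, 0.42], [0, 0, 0.973, 0.0225, -0.39, 0, 0.42]],
])

```text
time: 6.45
eef_pos: [0.529, 0.0049, 0.2062]
tcp_rot: [180.0, 0.1, 131.3]
force: [0.2, -0.1, -0.4]
gripper_width: 0.418
grip_force: 0.0
```

```bash
python3 - <<'E'
from h import *
c=snap("scene","s2");W=pts(c);hsv=cv2.cvtColor(c["pixels"],cv2.COLOR_RGB2HSV)
print(r.get_obs()["eef_pos"])
m=(hsv[...,1]>110)&(abs(W[...,0]-.5185)<.03)&(abs(W[...,1]-.19)<.055)&(W[...,2]>.045)&(W[...,2]<.1)
q=W[m];print(m.sum(),q.mean(0),q.min(0),q.max(0),line(q))
E
```

```text
[ 5.29535418e-01 -3.05394159e-04  2.05955607e-01]
77 [0.52276924 0.19470794 0.05778125] [0.51307806 0.14181074 0.04966168] [0.53662363 0.22495537 0.064226  ] 100.0526023218733
```

>>> move_arm([
  [[0, 0, 0.973, 0.0225, -0.39, 0, 0.45], [0, 0, 0.973, 0.0225, -0.39, 0, 0.45], [0, 0, 0.973, 0.0225, -0.39, 0, 0.45], [0, 0, 0.973, 0.0225, -0.39, 0, 0.45], [0, 0, 0.973, 0.0225, -0.39, 0, 0.45]],
])

```text
time: 7.0
eef_pos: [0.5423, -0.2232, 0.2061]
tcp_rot: [-180.0, 0.0, 172.0]
force: [0.4, 0.3, 0.7]
gripper_width: 0.448
grip_force: 0.0
```

>>> move_arm([
  [[0, 0, 0, 0, 0, -0.2, 0.45], [0, 0, 0, 0, 0, -0.2, 0.45], [0, 0, 0, 0, 0, 0, 0.45], [0, 0, 0, 0, 0, 0, 0.45]],
])

```text
time: 7.4
eef_pos: [0.5425, -0.2212, 0.1581]
tcp_rot: [-180.0, 0.0, 171.6]
force: [-0.4, -0.8, 0.4]
gripper_width: 0.449
grip_force: 0.0
```

>>> move_arm([
  [[0, 0, 0.36, 0.004, -0.147, -0.2, 0.45], [0, 0, 0, 0, 0, -0.2, 0.45], [0, 0, 0, 0, 0, 0, 0.45], [0, 0, 0, 0, 0, 0, 0.45]],
])

```text
time: 7.8
eef_pos: [0.5435, -0.2389, 0.1107]
tcp_rot: [-180.0, 0.1, 174.7]
force: [0.5, -0.8, -0.6]
gripper_width: 0.453
grip_force: 0.0
```

>>> move_arm([
  [[0, 0, 0, 0, 0, -0.2, 0.45], [0, 0, 0, 0, 0, -0.2, 0.45], [0, 0, 0, 0, 0, -0.2, 0.45], [0, 0, 0, 0, 0, -0.02, 0.45], [0, 0, 0, 0, 0, 0, 0.45]],
])

```text
time: 8.3
eef_pos: [0.5437, -0.2391, 0.0361]
tcp_rot: [-180.0, 0.1, 174.7]
force: [0.7, -0.6, 0.0]
gripper_width: 0.453
grip_force: 0.0
```

>>> move_arm([
  [[0, 0, 0, 0, 0, 0, 0.1], [0, 0, 0, 0, 0, 0, 0.1], [0, 0, 0, 0, 0, 0, 0.1], [0, 0, 0, 0, 0, 0, 0.1]],
])

```text
time: 8.7
eef_pos: [0.544, -0.2394, 0.0367]
tcp_rot: [-179.9, 0.2, 174.7]
force: [-0.8, 1.6, 8.8]
gripper_width: 0.256
grip_force: 58.4
```

>>> move_arm([
  [[0, 0, 0, 0, 0, 0.15, 0.1], [0, 0, 0, 0, 0, 0.35, 0.1], [0, 0, 0, 0, 0, 0.35, 0.1], [0, 0, 0, 0, 0, 0.35, 0.1], [0, 0, 0, 0, 0, 0.2, 0.1]],
])

```text
time: 9.2
eef_pos: [0.5438, -0.2394, 0.2076]
tcp_rot: [-179.9, 0.3, 174.7]
force: [0.6, -0.3, -0.7]
gripper_width: 0.255
grip_force: 59.2
```

>>> move_arm([
  [[0, 0, -0.876, 0.02, 0.36, 0, 0.1], [0, 0, -0.876, 0.02, 0.36, 0, 0.1], [0, 0, -0.876, 0.02, 0.36, 0, 0.1], [0, 0, -0.876, 0.02, 0.36, 0, 0.1], [0, 0, -0.876, 0.02, 0.36, 0, 0.1]],
])

```text
time: 9.7
eef_pos: [0.5551, -0.0214, 0.2042]
tcp_rot: [179.9, 0.1, 136.8]
force: [0.2, -0.1, -1.0]
gripper_width: 0.253
grip_force: 59.3
```

>>> move_arm([
  [[0, 0, -0.876, 0.02, 0.36, 0, 0.1], [0, 0, -0.876, 0.02, 0.36, 0, 0.1], [0, 0, -0.876, 0.02, 0.36, 0, 0.1], [0, 0, -0.876, 0.02, 0.36, 0, 0.1], [0, 0, -0.876, 0.02, 0.36, 0, 0.1]],
])

```text
time: 10.2
eef_pos: [0.567, 0.1949, 0.2043]
tcp_rot: [179.9, -0.0, 99.1]
force: [0.9, 0.2, -0.3]
gripper_width: 0.256
grip_force: 59.2
```

>>> move_arm([
  [[0, 0, 0, 0, 0, 0, 0.1], [0, 0, 0, 0, 0, 0, 0.1], [0, 0, 0, 0, 0, 0, 0.1]],
])

```text
time: 10.5
eef_pos: [0.5671, 0.1922, 0.2034]
tcp_rot: [180.0, 0.0, 99.5]
force: [-1.0, -0.2, -1.1]
gripper_width: 0.252
grip_force: 59.2
```

```bash
python3 - <<'E'
from h import *
o=r.get_obs();print(o["time"],o["eef_pos"],o["tcp_rot"])
c=snap("wrist","w4");W=pts(c);hsv=cv2.cvtColor(c["pixels"],cv2.COLOR_RGB2HSV)
H,S,V=[hsv[...,i].astype(int) for i in range(3)];v,u=np.mgrid[:400,:640]
hm=(W[...,2]>o["eef_pos"][2]-.01)&(S>120)&(u>290)&(u<360); p=W[hm]-o["eef_pos"]; a=np.radians(o["tcp_rot"][2])
lx=p[:,0]*np.cos(a)+p[:,1]*np.sin(a); ly=p[:,0]*np.sin(a)-p[:,1]*np.cos(a)
print("held along",np.percentile(lx,[0,1,99,100]),"lat",np.percentile(ly,[1,50,99]),"top",np.percentile(p[:,2],98))
m=(S>110)&(abs(W[...,0]-.5185)<.03)&(abs(W[...,1]-.19)<.055)&(W[...,2]>.045)&(W[...,2]<.1)
if m.sum()>20: q=W[m];print("vial a",m.sum(),q.mean(0),q.min(0),q.max(0),line(q))
E
```

```text
10.5 [0.56711561 0.19221489 0.20336767] [1.79955154e+02 1.15937245e-02 9.94982107e+01]
held along [-0.04147056 -0.03965934  0.04375624  0.04401608] lat [-0.01029091  0.0004246   0.01104113] top 0.017965356965235796
vial a 2326 [0.51952435 0.18645804 0.05934831] [0.50227196 0.14223396 0.04742843] [0.53647091 0.22794279 0.06433254] -80.05393138291643
```

>>> move_arm([
  [[0, 0, -0.02, 0.009, 0, -0.35, 0.1], [0, 0, 0, 0, 0, -0.35, 0.1], [0, 0, 0, 0, 0, -0.3, 0.1], [0, 0, 0, 0, 0, -0.05, 0.1], [0, 0, 0, 0, 0, 0, 0.1]],
])

```text
time: 11.05
eef_pos: [0.568, 0.1921, 0.0769]
tcp_rot: [-179.9, 0.0, 99.2]
force: [0.3, 0.2, 0.1]
gripper_width: 0.255
grip_force: 59.2
```

```bash
python3 - <<'E'
from h import *
o=r.get_obs();print(o["eef_pos"],o["tcp_rot"])
c=snap("wrist","w5");W=pts(c);a=np.radians(9.3);e=np.array([np.cos(a),np.sin(a)]);hsv=cv2.cvtColor(c["pixels"],cv2.COLOR_RGB2HSV)
print("tcp e",o["eef_pos"][:2]@e)
for row in (156,162):
    z=W[row,:,2];k=[u for u in range(230,440) if (z[u]>.045)!=(z[u-1]>.045)]
    print(row,[(u,round(float(W[row,u,:2]@e),4),round(float(z[u]),3)) for u in k])
H,S=hsv[...,0],hsv[...,1]
g=(H>10)&(H<28)&(S>120)&(W[...,2]>.072)&(W[...,2]<.13)&(abs(W[...,0]-.56)<.03);print("cap e",np.percentile(W[g][:,:2]@e,[1,99]))
E
```

```text
[0.56804371 0.19208449 0.07687236] [-1.79939942e+02  3.95363508e-03  9.92300664e+01]
tcp e 0.5916187679894911
156 [(248, 0.5537, 0.05), (303, 0.5805, 0.041), (348, 0.6036, 0.049), (402, 0.6329, 0.039)]
162 [(243, 0.5483, 0.039), (249, 0.5541, 0.051), (303, 0.5805, 0.043), (348, 0.6037, 0.049), (402, 0.6332, 0.039), (406, 0.633, 0.048), (437, nan, nan), (438, 0.6489, 0.049)]
cap e [0.58143728 0.60264003]
```

>>> move_arm([
  [[0, 0, 0, 0, 0, -0.1, 0.1], [0, 0, 0, 0, 0, -0.1, 0.1], [0, 0, 0, 0, 0, -0.07, 0.1], [0, 0, 0, 0, 0, 0, 0.1], [0, 0, 0, 0, 0, 0, 0.1]],
])

```text
time: 11.6
eef_pos: [0.568, 0.193, 0.0439]
tcp_rot: [-180.0, 0.0, 99.3]
force: [0.5, -0.6, -0.4]
gripper_width: 0.25
grip_force: 60.8
```

>>> move_arm([
  [[0, 0, 0, 0, 0, 0, 0.4], [0, 0, 0, 0, 0, 0, 0.42], [0, 0, 0, 0, 0, 0.1, 0.42], [0, 0, 0, 0, 0, 0.3, 0.42], [0, 0, 0, 0, 0, 0.4, 0.42]],
])

```text
time: 12.1
eef_pos: [0.567, 0.1927, 0.1407]
tcp_rot: [-179.8, 0.0, 99.3]
force: [0.9, 0.1, 0.1]
gripper_width: 0.423
grip_force: 0.0
```

>>> move_arm([
  [[0, 0, 0, 0, -0.3, 0.3, 0.42], [0, 0, 0, 0, -0.4, 0.1, 0.42], [0, 0, 0, 0, -0.3, 0, 0.42], [0, 0, 0, 0, 0, 0, 0.42], [0, 0, 0, 0, 0, 0, 0.42]],
])

```text
time: 12.6
eef_pos: [0.5682, 0.0731, 0.1884]
tcp_rot: [180.0, -0.0, 99.2]
force: [-0.4, -0.3, -0.4]
gripper_width: 0.418
grip_force: 0.0
```

```bash
python3 - <<'E'
from h import *
o=r.get_obs();print(o["time"],o["eef_pos"],o["tcp_rot"])
c=snap("wrist","w6");W=pts(c);a=np.radians(9.3);e=np.array([np.cos(a),np.sin(a)]);n=np.array([-e[1],e[0]]);hsv=cv2.cvtColor(c["pixels"],cv2.COLOR_RGB2HSV)
H,S,V=[hsv[...,i].astype(int) for i in range(3)]
s2=np.array([.5678,.193])
for i in (-1,0,1):
    s=s2+.05*i*e; E=(W[...,:2]-s)@e;N=(W[...,:2]-s)@n
    m=(S>110)&(abs(E)<.016)&(abs(N)<.06)&(W[...,2]>.045)&(W[...,2]<.1)
    g=m&(H>10)&(H<28)&(N>.02)
    print(i,"E",np.median(E[m]),"N",np.percentile(N[m],[.5,99.5]),"z",np.percentile(W[m][:,2],97),line(W[m]))
E_=(W[...,:2]-s2)@e;N_=(W[...,:2]-s2)@n
m=(V<75)&(abs(N_+.105)<.012)&(abs(W[...,2]-.05)<.01)&(abs(E_)<.07)
print("handle",m.sum(),np.percentile(E_[m],[1,99]),N_[m].mean(),line(W[m]),W[m].mean(0))
E
```

```text
12.6 [0.56815079 0.07310687 0.18835197] [ 1.79959413e+02 -5.98371909e-03  9.91823148e+01]
-1 E 0.001109508798318321 N [-0.04238526  0.02065679] z 0.06317948756926885 -80.81645027083695
0 E -0.00046096061367037315 N [-0.04104457  0.02029265] z 0.06323700316164557 -80.68900500686219
1 E -0.0023141709885825612 N [-0.04256263  0.02045259] z 0.06309218364020817 -80.6116786885931
handle 1594 [-0.04853065  0.04853299] -0.10401719892578347 9.401060609505706 [0.58420053 0.09028305 0.05071849]
```

View pics/w6.png

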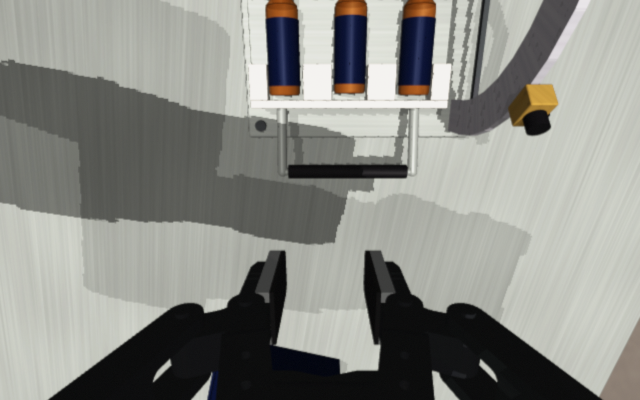

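The wrist view shows all three vials seated in their compartments, the handle along (290–407,172), and the clip at (533,108). I'll measure the clip angle.

```bash
python3 - <<'E'
from h import *
a=np.radians(9.3);e=np.array([np.cos(a),np.sin(a)]);n=np.array([-e[1],e[0]]);hg=np.array([.5678,.193])+.065*n
for f in ("scene0","side0","w2","w6"):
    c=dict(np.load(f+".npz"));W=pts(c);hsv=cv2.cvtColor(c["pixels"],cv2.COLOR_RGB2HSV)
    E=(W[...,:2]-hg)@e;N=(W[...,:2]-hg)@n;Z=W[...,2]-.034;R=np.hypot(N,Z);T=np.arctan2(Z,-N)
    H,S,V=[hsv[...,i].astype(int) for i in range(3)]
    reg=(E>.075)&(E<.125)&(R>.125)&(R<.17)&(T>.4)&(T<1.1)
    m=reg&(H>8)&(H<32)&(S>90)
    d=reg&(V<50)
    print(f,m.sum(),"T",np.percentile(T[m],[2,50,98]).round(3),"R",np.percentile(R[m],[2,50,98]).round(4),"E",np.percentile(E[m],[2,98]).round(4),"dark",d.sum(),np.median(T[d]),np.median(R[d]),np.median(E[d]))
c=dict(np.load("scene0.npz"));im=c["pixels"][185:260,335:445,::-1];cv2.imwrite("pics/clip.png",cv2.resize(im,None,fx=7,fy=7,interpolation=cv2.INTER_CUBIC))
E
```

```text
scene0 52 T [0.495 0.735 0.768] R [0.1418 0.1522 0.1581] E [0.0955 0.1073] dark 16 0.7018381795978619 0.1637553350343346 0.10231899502412267
side0 19 T [0.654 0.715 0.753] R [0.1491 0.156  0.165 ] E [0.0925 0.1009] dark 0 nan nan nan
w2 709 T [0.644 0.749 0.771] R [0.1427 0.1511 0.1563] E [0.0906 0.1051] dark 263 0.7187031964664087 0.16234170585316315 0.09636541471825844
w6 1279 T [0.64  0.751 0.77 ] R [0.1425 0.1511 0.1565] E [0.0907 0.1051] dark 512 0.7177650781670073 0.16235224785865238 0.09642526064456064
  return _methods._mean(a, axis=axis, dtype=dtype,
  ret = ret.dtype.type(ret / rcount)
```

View pics/clip.png

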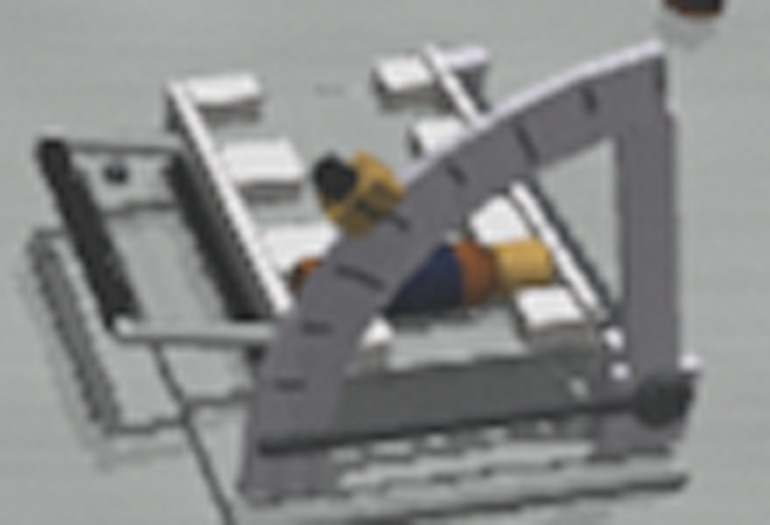

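The crop shows the clip line at (372,200), beside the 40° tick, so the index is about 0.705 rad. The pointer is at 0. Next I'll go over the handle.

>>> move_arm([
  [[0, 0, 1, 0.027, 0.027, 0, 0.42], [0, 0, 1, 0.027, 0.027, 0, 0.42], [0, 0, 1, 0.027, 0.027, 0, 0.42], [0, 0, 1, 0.027, 0.027, 0, 0.42], [0, 0, 1, 0.027, 0.027, 0, 0.42]],
])

```text
time: 13.15
eef_pos: [0.5842, 0.0914, 0.1876]
tcp_rot: [-180.0, -0.0, 142.7]
force: [-0.2, 0.1, -0.5]
gripper_width: 0.414
grip_force: 0.0
```

>>> move_arm([
  [[0, 0, 1, 0, 0, -0.1, 0.42], [0, 0, 1, 0, 0, -0.1, 0.42], [0, 0, 1, 0, 0, -0.1, 0.42], [0, 0, 1, 0, 0, -0.1, 0.42], [0, 0, 1, 0, 0, -0.1, 0.42]],
])

```text
time: 13.65
eef_pos: [0.5841, 0.0913, 0.1271]
tcp_rot: [180.0, -0.0, -174.3]
force: [0.7, 0.3, -0.1]
gripper_width: 0.421
grip_force: 0.0
```

>>> move_arm([
  [[0, 0, 0.48, 0, 0, 0, 0.42], [0, 0, 0, 0, 0, 0, 0.42], [0, 0, 0, 0, 0, 0, 0.42], [0, 0, 0, 0, 0, 0, 0.42]],
])

```text
time: 14.05
eef_pos: [0.5845, 0.0903, 0.1278]
tcp_rot: [180.0, 0.0, -170.7]
force: [0.2, 0.1, -0.0]
gripper_width: 0.423
grip_force: 0.0
```

>>> move_arm([
  [[0, 0, 0, 0, -0.007, -0.3, 0.42], [0, 0, 0, 0, 0, -0.3, 0.42], [0, 0, 0, 0, 0, -0.17, 0.42], [0, 0, 0, 0, 0, -0.055, 0.42], [0, 0, 0, 0, 0, 0, 0.42]],
])

```text
time: 14.55
eef_pos: [0.5842, 0.0891, 0.0284]
tcp_rot: [180.0, -0.0, -170.7]
force: [0.3, 0.5, 0.3]
gripper_width: 0.418
grip_force: 0.0
```

>>> move_arm([
  [[0, 0, 0, 0, 0, 0, 0.2], [0, 0, 0, 0, 0, 0, 0], [0, 0, 0, 0, 0, 0, 0], [0, 0, 0, 0, 0, 0, 0], [0, 0, 0, 0, 0, 0, 0]],
])

```text
time: 15.05
eef_pos: [0.5851, 0.0896, 0.03]
tcp_rot: [180.0, 0.1, -170.6]
force: [-1.1, 4.9, 6.9]
gripper_width: 0.113
grip_force: 58.6
```

```bash
python3 - <<'E'
import numpy as np
a=np.radians(9.3);n=np.array([-np.sin(a),np.cos(a)])
T=np.linspace(0,.705,31);s=T/.705;T=.705*(3*s**2-2*s**3)
N=-.170*np.cos(T)+.012*np.sin(T);Z=.170*np.sin(T)+.012*np.cos(T)
for i in range(30):
    d=N[i+1]-N[i];print(i,(np.r_[n*d,Z[i+1]-Z[i]]/.12).round(3))
print((N[-1]-N[0])*n,Z[-1]-Z[0])
E
```

```text
0 [-0.     0.     0.003]
1 [-0.     0.001  0.009]
2 [-0.     0.001  0.015]
3 [-0.     0.002  0.021]
4 [-0.     0.003  0.025]
5 [-0.001  0.004  0.03 ]
6 [-0.001  0.005  0.034]
7 [-0.001  0.007  0.037]
8 [-0.001  0.008  0.04 ]
9 [-0.002  0.01   0.042]
10 [-0.002  0.012  0.044]
11 [-0.002  0.014  0.045]
12 [-0.003  0.016  0.046]
13 [-0.003  0.018  0.046]
14 [-0.003  0.019  0.046]
15 [-0.003  0.021  0.045]
16 [-0.004  0.022  0.044]
17 [-0.004  0.023  0.042]
18 [-0.004  0.024  0.04 ]
19 [-0.004  0.025  0.038]
20 [-0.004  0.024  0.036]
21 [-0.004  0.024  0.033]
22 [-0.004  0.023  0.03 ]
23 [-0.003  0.021  0.026]
24 [-0.003  0.019  0.023]
25 [-0.003  0.017  0.019]
26 [-0.002  0.014  0.015]
27 [-0.002  0.01   0.011]
28 [-0.001  0.007  0.007]
29 [-0.     0.002  0.002]
[-0.00780586  0.04766754] 0.10730508964219797
```

>>> move_arm([
  [[0, 0, 0, 0, 0, 0.005, 0], [0, 0, 0, 0, 0.001, 0.01, 0], [0, 0, 0, 0, 0.001, 0.015, 0], [0, 0, 0, 0, 0.002, 0.02, 0], [0, 0, 0, 0, 0.003, 0.025, 0]],
])

```text
time: 15.55
eef_pos: [0.585, 0.0903, 0.0382]
tcp_rot: [180.0, 0.1, -170.6]
force: [2.7, 5.1, -3.7]
gripper_width: 0.117
grip_force: 58.4
```

>>> move_arm([
  [[0, 0, 0, -0.001, 0.004, 0.03, 0], [0, 0, 0, -0.001, 0.005, 0.034, 0], [0, 0, 0, -0.001, 0.007, 0.037, 0], [0, 0, 0, -0.001, 0.008, 0.04, 0], [0, 0, 0, -0.002, 0.01, 0.042, 0]],
])

```text
time: 16.05
eef_pos: [0.5843, 0.0943, 0.0603]
tcp_rot: [180.0, 0.1, -170.7]
force: [3.2, 5.1, -4.7]
gripper_width: 0.115
grip_force: 58.4
```

Tracking well; continuing.

>>> move_arm([
  [[0, 0, 0, -0.002, 0.012, 0.044, 0], [0, 0, 0, -0.002, 0.014, 0.045, 0], [0, 0, 0, -0.003, 0.016, 0.046, 0], [0, 0, 0, -0.003, 0.018, 0.046, 0], [0, 0, 0, -0.003, 0.019, 0.046, 0]],
])

```text
time: 16.55
eef_pos: [0.5827, 0.1037, 0.0876]
tcp_rot: [180.0, 0.1, -170.7]
force: [3.4, 4.2, -4.2]
gripper_width: 0.114
grip_force: 58.4
```

>>> move_arm([
  [[0, 0, 0, -0.003, 0.021, 0.045, 0], [0, 0, 0, -0.004, 0.022, 0.044, 0], [0, 0, 0, -0.004, 0.023, 0.042, 0], [0, 0, 0, -0.004, 0.024, 0.04, 0], [0, 0, 0, -0.004, 0.025, 0.038, 0]],
])

```text
time: 17.05
eef_pos: [0.5805, 0.1174, 0.1127]
tcp_rot: [-180.0, 0.1, -170.7]
force: [5.4, 2.5, -4.6]
gripper_width: 0.118
grip_force: 58.4
```

>>> move_arm([
  [[0, 0, 0, -0.004, 0.024, 0.036, 0], [0, 0, 0, -0.004, 0.024, 0.033, 0], [0, 0, 0, -0.004, 0.023, 0.03, 0], [0, 0, 0, -0.003, 0.021, 0.026, 0], [0, 0, 0, -0.003, 0.019, 0.023, 0]],
])

```text
time: 17.55
eef_pos: [0.5784, 0.1307, 0.1304]
tcp_rot: [-180.0, 0.1, -170.7]
force: [4.7, 3.3, -4.2]
gripper_width: 0.115
grip_force: 58.4
```

>>> move_arm([
  [[0, 0, 0, -0.003, 0.017, 0.019, 0], [0, 0, 0, -0.002, 0.014, 0.015, 0], [0, 0, 0, -0.002, 0.01, 0.01, 0], [0, 0, 0, -0.001, 0.007, 0.003, 0], [0, 0, 0, 0, 0.002, 0, 0]],
])

```text
time: 18.05
eef_pos: [0.5775, 0.1361, 0.1361]
tcp_rot: [-179.9, 0.1, -170.7]
force: [5.0, -3.7, 1.5]
gripper_width: 0.116
grip_force: 58.9
```

>>> move_arm([
  [[0, 0, 0, 0, 0, 0, 0], [0, 0, 0, 0, 0, 0, 0], [0, 0, 0, 0, 0, 0, 0], [0, 0, 0, 0, 0, 0, 0]],
])

```text
time: 18.45
eef_pos: [0.5775, 0.136, 0.1361]
tcp_rot: [-179.9, 0.1, -170.7]
force: [5.3, -2.0, -0.4]
gripper_width: 0.117
grip_force: 58.9
```

```bash
python3 - <<'E'
from h import *
o=r.get_obs();print(o["time"],o["eef_pos"],o["force"],o["grip_force"])
a=np.radians(9.3);e=np.array([np.cos(a),np.sin(a)]);n=np.array([-e[1],e[0]]);hg=np.array([.5678,.193])+.065*n
c=snap("scene","s3");W=pts(c)
N=(o["eef_pos"][:2]-hg)@n; print("N",N, "theta from tcp z", o["eef_pos"][2]+.046-.030-.034)
z=o["eef_pos"][2]+.046-.030-.034; print("theta",np.arcsin(z/np.hypot(.17,.012))-np.arctan2(.012,.17))
im=c["pixels"][170:260,335:445,::-1];cv2.imwrite("pics/s3c.png",cv2.resize(im,None,fx=6.5,fy=6.5,interpolation=cv2.INTER_CUBIC))
E
```

```text
18.45 [0.5775251  0.13597847 0.13606281] [ 5.34559904 -2.03921749 -0.41816708] 58.86976718902588
N -0.12284363887168923 theta from tcp z 0.11806281043253325
theta 0.6948424761163561
```

View pics/s3c.png

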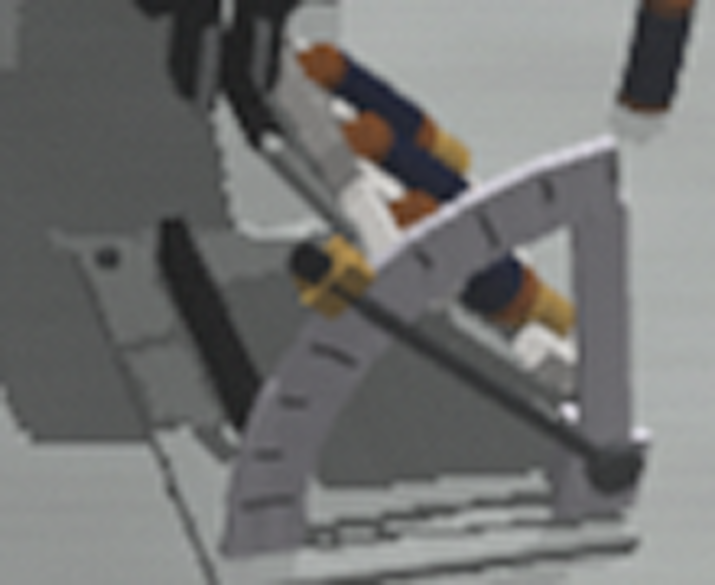

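The crop shows the pointer running from (610,465) straight into the clip's line at (345,280). The three vials are in place with their caps towards the hinge.

```bash
python3 -c "
from bench import r
print(r.job_done())"
```

```text
the job is handed in; nothing more can be done
None
```

I laid both vials in the two empty compartments, caps towards the hinge, raised the leaf by its handle to about 0.70 rad with the pointer on the index clip's line, and handed the job in while holding it there at about 18.5 s; no verdict was shown.

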